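# Change the plate in the milling vise and hold the new one home

### The job

Change over the plate in the machine vise: take out the finished plate (the notched one standing loose between the jaws) and stand it on edge in a free slot of the rack, then let go of it. Then take the plain blank from the rack, stand it on edge on the vise bed and, with one diagonal push, press it firmly down on the bed, flat against the fixed jaw and up against the work stop, all at the same time; finish while still holding it there under that push, so that the jaw could be wound shut on it. Leave the other finished plate and everything else on the bench undisturbed.

Things in the scene. Friction and masses are not known exactly. Their poses are not given: they have to be found in the camera images.
- blank: The blank: a plain rectangular aluminium plate, 120 x 16 x 85 mm (its x, y, z), about 0.44 kg, standing on a long edge in the rack (in slot 0 or in slot 2). Origin at the centre of its bottom edge face (85 mm below the top edge); x along its length, y across its thickness, z up.
- finished_plate: The finished plate: the same 120 x 16 x 85 mm plate (about 0.40 kg) with a notch 34 mm long and 30 mm deep cut out of its +x upper corner and two 9 mm holes in the top edge. Stands loose on its long edge on the vise bed between the open jaws, up to 28 mm from the fixed jaw and not square to it. Origin at the centre of its bottom edge face; x along its length, y thickness, z up. Its top edge runs from x = -60 to +26 mm.
- other_plate: Another finished plate, the same shape as the first (notch and holes), standing in the rack in the one of slots 0 and 2 that does not hold the blank. a bystander: leave it where it is.
- rack: Slotted rack fixed to the bench: plywood base 116 x 232 mm, 12 mm thick, with black plastic upright fins (8 mm thick, 100 mm long, 40 mm tall above the base) in pairs, forming four slots 20 mm wide side by side along its y at 54 mm pitch; plates stand in them along its x, bottom on the base, their upper 45 mm clear of the fins. Origin on the bench under its centre.
- slot0 (a point): Centre of the floor of rack slot 0 (12 mm above the bench), at the -y end of the rack. x along the slot, y across it. Occupied at the start (blank or other plate).
- slot1 (a point): Centre of the floor of rack slot 1 (12 mm above the bench), second from the -y end. x along the slot, y across it. Free at the start.
- slot2 (a point): Centre of the floor of rack slot 2 (12 mm above the bench), third from the -y end. x along the slot, y across it. Occupied at the start (blank or other plate).
- slot3 (a point): Centre of the floor of rack slot 3 (12 mm above the bench), at the +y end. x along the slot, y across it. Free at the start.
- vise: Machine vise with 150 mm wide jaws, fixed to the bench. Origin on the bench under the middle of the fixed jaw's face; x along the jaw face, +y from the fixed jaw towards the moving jaw, z up. Both jaws' tops are 117 mm above the bench, the bed between them 73 mm above it, so a plate standing on the bed rises 41 mm above the jaws. Bed, jaw, stop and plates are ground faces with a film of oil (friction about 0.2 on one another), rigid.
- fixed_jaw: Fixed jaw plate of the vise: flat upright face in the vise's plane y = 0, x from -75 to +75 mm, from the bed up to 44 mm above it. Frame as vise.
- vise_bed: The vise bed: two flat steel ways (each 44 mm wide, from |x| = 28 to 72 mm) either side of the screw channel, top 73 mm above the bench. Frame as vise.
- work_stop: Work stop: a dark flat bar, 12 mm thick and 28 mm tall, screwed to the +x end of the fixed jaw and reaching 35 mm past its face towards the moving jaw; its stopping face looks to the vise's -x at x = +75 mm, 79 to 107 mm above the bench. Frame as vise.
- vise_corner (a point): Where bed, fixed jaw face and stop face meet (73 mm above the bench); frame turned as the vise. A fully seated plate has its origin at x = -60, y = +8, z = 0 mm from this point, its length along the vise's x (either way round).
- moving_jaw (a joint): Opening of the moving jaw in m; the clear gap between the jaws is 85 mm plus this value. Held by its screw: it is not to be moved.
- cup: White plastic cup, 74 mm wide, 95 mm tall, origin under its centre; a bystander: leave it where it is.
- flange_a: Steel flange 86 mm across with a hub 44 mm wide, 30 mm tall, origin under its centre; a bystander: leave it where it is.
- flange_b: Flat steel ring 90 mm across, 10 mm thick, origin under its centre; a bystander: leave it where it is.
- arbor: Stepped steel arbor standing upright, 40 mm across, 108 mm tall, origin under its centre; a bystander: leave it where it is.
- mallet: Mallet with wooden handle, 260 mm long, lying along its x; a bystander: leave it where it is.
- file: File with blue handle, 230 mm long, lying along its x; a bystander: leave it where it is.
- chip_brush: Small wooden chip brush, about 175 mm long, lying along its x; a bystander: leave it where it is.
Mind the look-alikes: they are no part of the job. What is shaped like the blank but turquoise is not meant. What is shaped like the finished_plate but turquoise is not meant.

How it is judged:
On the way:
1. the finished plate stands on edge in a free slot of the rack, let go (((x of finished_plate in the frame of slot0 between -0.03 and 0.03 m and y of finished_plate in the frame of slot0 between -0.005 and 0.005 m and z of finished_plate in the frame of slot0 between -0.003 and 0.004 m) or (x of finished_plate in the frame of slot1 between -0.03 and 0.03 m and y of finished_plate in the frame of slot1 between -0.005 and 0.005 m and z of finished_plate in the frame of slot1 between -0.003 and 0.004 m) or (x of finished_plate in the frame of slot2 between -0.03 and 0.03 m and y of finished_plate in the frame of slot2 between -0.005 and 0.005 m and z of finished_plate in the frame of slot2 between -0.003 and 0.004 m) or (x of finished_plate in the frame of slot3 between -0.03 and 0.03 m and y of finished_plate in the frame of slot3 between -0.005 and 0.005 m and z of finished_plate in the frame of slot3 between -0.003 and 0.004 m)) and angle between finished_plate's own z axis and vertical below 0.15 rad and contact force between finished_plate and the arm below 0.1 N and contact force between finished_plate and the fingers below 0.1 N and linear speed of finished_plate below 0.02 m/s), for 0.2 s.
At the end, for the whole second after the job is handed in: Robot holds the blank (over 3 N), seated within 2 to 3.5 mm and 2 degrees, pressing the bed over 7 N (weight under 4.8 N), fixed jaw over 2 N and work stop over 1 N at once, at rest; the finished plate stands released on a slot floor, within 5 mm across, 30 mm along, 8 degrees upright (all of step 1 and x of blank in the frame of vise_corner between -0.0635 and -0.0575 m and y of blank in the frame of vise_corner between 0.006 and 0.0105 m and z of blank in the frame of vise_corner between -0.003 and 0.0025 m and angle between blank's own z axis and vertical below 0.035 rad and angle between the x axis of blank and the x axis of vise, either way round below 0.03 rad and contact force between blank and fixed_jaw above 2 N and contact force between blank and vise_bed above 7 N and contact force between blank and work_stop above 1 N and (contact force between blank and the arm above 3 N or contact force between blank and the fingers above 3 N) and linear speed of blank below 0.01 m/s); the arm keeps its last pose, push and grip.
It fails at once if the other finished plate was disturbed (moved over 20 mm) (distance of other_plate from where it was at the start of the episode above 0.02 m).
It fails at once if something else on the bench was disturbed (moved over 40 mm) (distance of any of cup, flange_a, flange_b, arbor, mallet, file, chip_brush from where it was at the start of the episode above 0.04 m).
It also fails if it takes over 61 s, if anything falls off the work surface, if the arm or the gripper's body presses on something with over 40 N, if the wrist force passes 120 N, or if a joint passes its speed limit or range.

### The arm

A 6-joint arm with a two-finger parallel gripper is mounted at the origin on the work surface. World frame = base frame: x ahead of the robot, y to its left, z up, the work surface at z = 0. Lengths are in m, angles in rad, forces in N, time in s.
With the tool pointing down it reaches from about 0.425 to 0.95 m from the base axis. Payload 14.7 kg.
Tool frame: the origin (TCP) lies midway between the tips of the shut fingers; the grasp point (between the pads) lies 19 mm behind it; z points along the fingers, y is the direction in which the jaws open and shut (so a half turn about z gives the same grasp; the last joint's range is limited). The gripper opens to 85 mm and grips with 20 to 120 N. Pads are 22 mm wide; open, the fingers measure 114 mm over their backs; the gripper's body (76 mm by 85 mm) begins 54 mm behind the grasp point. The pads swing forward as they close: fully open they stand 13 mm farther back than shut.
Start: joints at [1.113, 0.48, 1.596, -0, 1.065, -0.047], TCP at [0.26, 0.596, 0.231] pointing down, gripper open.
Joint ranges: [-2.75, 2.75], [-0.82, 2.05], [0.23, 2.67], [-1.56, 4.7], [0.09, 2.69], [-2.92, 2.92]. Speed limits (rad/s): [1.89, 1.89, 2.39, 3.01, 3.01, 3.01].

### API

Orientations are given as a unit quaternion [x, y, z, w].
In Python, from cell import readout, imaging, robot gives the robot as it stands.
- The arm moves only by the shell command python3 -m crank 'ROWS' [OPENING] [FORCE]. ROWS is JSON, a list that holds one entry, the list of rows, each a list of 4 numbers: the shift along the tool's x, y, z in cm, then the turn about the tool's z in degrees. In form: [[[dx, dy, dz, yaw], ...]]. A call has 1 to 12 rows; each row is the pose to reach, as a shift and turn from the pose measured when the call began, along the tool's axes at that moment; what a row does not reach only later rows make up. A row lasts 1/10 s, in which the tool goes at most 50 mm and 8.59 degrees, less where a joint would pass 70% of its speed; a pose out of reach is approached as far as the arm can. A call with a gripper value outside its range is refused whole. OPENING is the opening, from 0 (shut) to 1 (fully open), set as the call begins (- or left out, the last holds). The fingers move at their own pace and stop on an object; FORCE is the grip in N (left out, the last holds). Time passes only in rows, so rows that repeat a pose let the fingers close. It gives the time, the measured TCP pose, the force and the opening at its end, in the units of the state.
- readout.state(): the state, without advancing time (a new reading comes with each control period).
- imaging.capture(name): name is "scene" or "top" or "wrist"; returns a dict with "image" (384x512x3 uint8, blue, green, red), "z_map" (384x512 float32, m along the optical axis (not along the pixel's ray), 0 where there is no reading), "mtx" (3x3 intrinsics, pixels), "cam_to_world" (4x4, takes a point from camera to world coordinates). Camera axes: x right, y up, looking along -z (the intrinsics and any distortion apply to the point x, -y, -z); pixel columns grow to the right and rows downward; lengths in m; the calibration is good to about 2 mm. A picture is of the moment at which its call begins.
- robot.job_done(): hands the job in, once; it reports no verdict.
The state is a dict: "time": time; "joints": joint angles; "qd": joint speeds; "joint_efforts": joint torques, N m; "position": TCP position; "tcp_rot": TCP orientation; "wrist_force": force on the tool from outside, world axes, zero at the start; "wrist_torque": the same for the moment, N m; "gripper_width": opening from 0.0 (shut) to 1.0 (fully open).
Only numpy, scipy, OpenCV 4.12 (cv2) and the standard library are available. Lean on these libraries where they do the work, as an engineer would, in place of code of your own. Each camera call takes 0.05 s, during which the arm holds its last target.

## Working session

There is one attempt and no reset: what is moved stays moved. The work goes in short steps, Python scripts to look and compute and a shell command to move; the robot and the scene stay as the last step left them, time stands still between calls to the robot, and variables do not carry over. Pictures are saved under pics/ and viewed, and the job is handed in when it is done.

```bash
ls; mkdir -p pics
python3 - <<'E'
from cell import readout, imaging, robot
import cv2,numpy as np
s=readout.state();print(s)
for n in("scene","top","wrist"):
    c=imaging.capture(n);cv2.imwrite(f"pics/{n}0.png",c["image"]);np.savez(f"{n}0.npz",**c)
    print(n,c["mtx"].tolist(),np.round(c["cam_to_world"],4).tolist(), [k for k in c])
E
```

```text
pics
{'time': 0.0, 'joints': array([ 1.11338503e+00,  4.80840958e-01,  1.59689301e+00,  1.45663214e-05,
        1.06505096e+00, -4.65891608e-02]), 'qd': array([-0.00108798, -0.00144836,  0.00219935, -0.00150098, -0.00123668,
       -0.00046516]), 'joint_efforts': array([-2.33903529e-05, -9.50658417e+01, -4.30166388e+01, -1.43612560e-04,
        1.24939723e-02, -3.55216127e-05]), 'position': array([0.25937564, 0.59556193, 0.23065932]), 'tcp_rot': array([ 2.03973025e-01,  9.78976327e-01, -5.75720048e-04, -1.54809781e-04]), 'wrist_force': array([-0.08497775, -0.36145074,  0.02573714]), 'wrist_torque': array([ 0.00649763, -0.01050868,  0.04252291]), 'gripper_width': 0.9992825435848596}
scene [[405.0618324790291, 0.0, 255.36073108149134], [0.0, 405.0618324790291, 178.93675214748058], [0.0, 0.0, 1.0]] [[-0.1914, -0.7694, 0.6095, 1.185], [0.9814, -0.1403, 0.131, 0.1094], [-0.0153, 0.6232, 0.7819, 0.8667], [0.0, 0.0, 0.0, 1.0]] ['image', 'z_map', 'mtx', 'cam_to_world']
top [[462.61589864244837, 0.0, 257.0756630101526], [0.0, 462.61589864244837, 188.7852989732452], [0.0, 0.0, 1.0]] [[-0.1054, 0.9721, -0.2095, 0.318], [-0.9944, -0.1029, 0.0231, -0.0002], [0.0009, 0.2108, 0.9775, 1.2866], [0.0, 0.0, 0.0, 1.0]] ['image', 'z_map', 'mtx', 'cam_to_world']
wrist [[316.98001689862946, 0.0, 253.11000342972582], [0.0, 316.98001689862946, 196.99596064027475], [0.0, 0.0, 1.0]] [[0.4003, -0.8764, -0.2679, 0.1904], [0.9164, 0.3825, 0.1179, 0.6262], [-0.0009, -0.2927, 0.9562, 0.3732], [0.0, 0.0, 0.0, 1.0]] ['image', 'z_map', 'mtx', 'cam_to_world']
```

View pics/scene0.png

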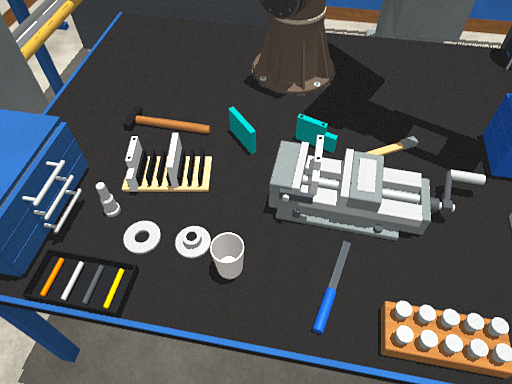

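View pics/top0.png

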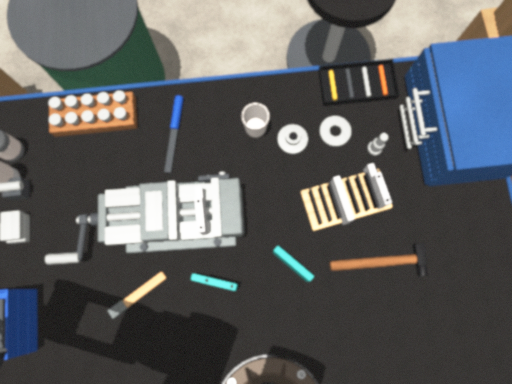

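View pics/wrist0.png

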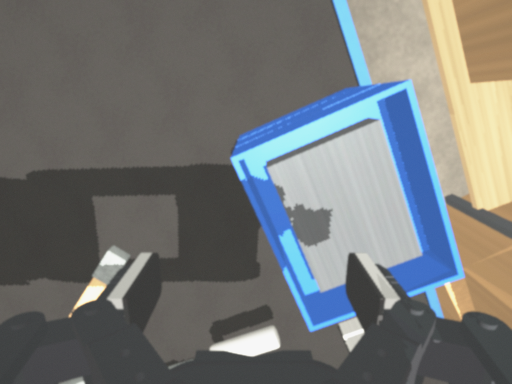

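```bash
cat > h.py <<'E'
import cv2,numpy as np
def load(n): return dict(np.load(n+".npz"))
def ray(c,u,v):
    K=c["mtx"];T=c["cam_to_world"]
    d=np.array([(u-K[0,2])/K[0,0],-(v-K[1,2])/K[1,1],-1.]);return T[:3,3],T[:3,:3]@d
def onz(c,u,v,z):
    o,d=ray(c,u,v);return o+d*(z-o[2])/d[2]
def cloud(c):
    K=c["mtx"];T=c["cam_to_world"];h,w=c["z_map"].shape
    u,v=np.meshgrid(np.arange(w),np.arange(h));z=c["z_map"]
    p=np.stack([(u-K[0,2])/K[0,0]*z,-(v-K[1,2])/K[1,1]*z,-z],-1)
    return p@T[:3,:3].T+T[:3,3]
def proj(c,p):
    K=c["mtx"];T=c["cam_to_world"];q=(np.asarray(p)-T[:3,3])@T[:3,:3]
    return np.stack([K[0,2]+K[0,0]*q[...,0]/-q[...,2],K[1,2]+K[1,1]*q[...,1]/q[...,2]],-1)
E
python3 - <<'E'
from h import *
def crop(n,x0,y0,w,h,out):
    c=load(n);cv2.imwrite(out,cv2.resize(c["image"][y0:y0+h,x0:x0+w],(w*4,h*4),interpolation=cv2.INTER_CUBIC))
crop("top0",85,165,175,95,"pics/a1.png");crop("top0",290,155,115,85,"pics/a2.png");crop("scene0",260,120,190,125,"pics/a3.png");crop("scene0",110,120,115,85,"pics/a4.png")
for n in("top0","scene0"):
    c=load(n);print(n,(c["z_map"]>0).mean())
c=load("top0");P=cloud(c)
for u,v in[(60,330),(155,210),(345,190),(375,190),(200,195),(225,200),(215,283),(290,260)]:print(u,v,P[v,u].round(4))
E
```

```text
top0 0.9960174560546875
scene0 0.9959157307942709
60 330 [0.2659 0.5319 0.0027]
155 210 [0.5406 0.2376 0.119 ]
345 190 [ 0.5604 -0.2749  0.0183]
375 190 [ 0.5457 -0.3495  0.0504]
200 195 [0.5662 0.1195 0.1247]
225 200 [0.5491 0.0576 0.1113]
215 283 [0.3429 0.1038 0.0852]
290 260 [ 0.3803 -0.093   0.0856]
```

View pics/a1.png

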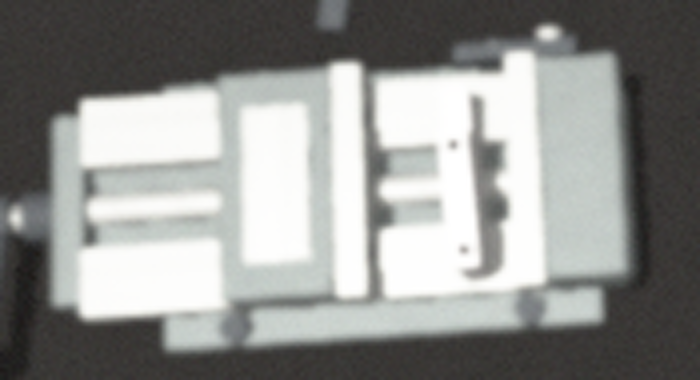

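View pics/a2.png

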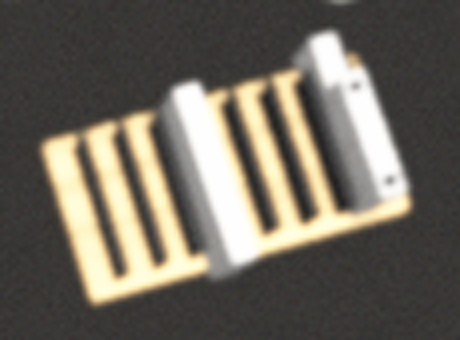

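View pics/a3.png

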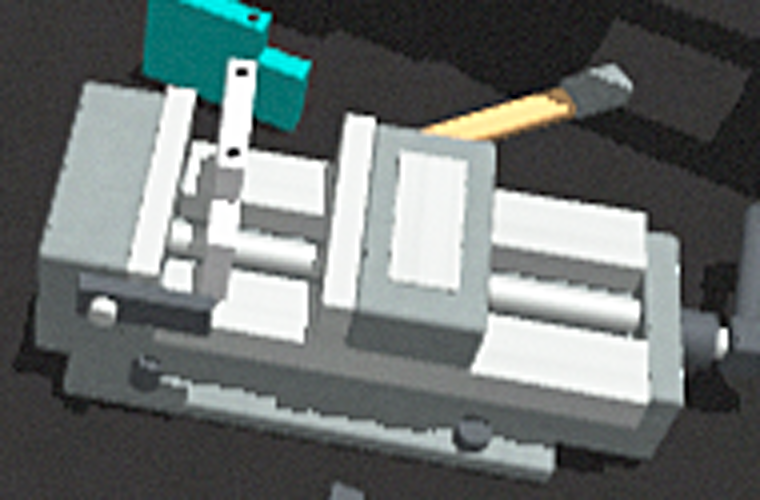

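View pics/a4.png

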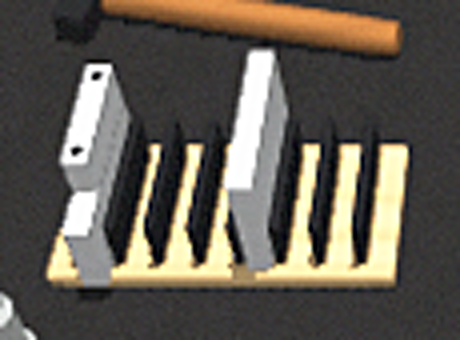

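Run:
```python
from h import *
t=load("top0");s=load("scene0")
def L(n,c,off,pts,z):
    for p in pts: print(n,onz(c,off[0]+p[0]/4-.375,off[1]+p[1]/4-.375,z).round(4))
L("fin holes top",t,(85,165),[(453,145),(463,250)],.158)
L("fin holes scene",s,(260,120),[(241,72),(234,152)],.158)
L("jaw face top",t,(85,165),[(506,52),(522,288)],.117)
L("jaw face scene",s,(260,120),[(170,90),(130,268)],.117)
L("movjaw face",t,(85,165),[(361,64),(368,297)],.117)
L("rack base corners top",t,(290,155),[(42,142),(92,304),(410,212),(358,52)],.012)
L("rack base scene",s,(110,120),[(48,280),(395,285),(408,145)],.012)
L("blank top ends",t,(290,155),[(187,85),(238,268)],.097)
L("blank top scene",s,(110,120),[(262,50),(240,190)],.097)
L("other holes",t,(290,155),[(356,86),(390,181)],.097)
```

```text
fin holes top [0.5449 0.1225 0.158 ]
fin holes top [0.4789 0.1215 0.158 ]
fin holes scene [0.4786 0.1202 0.158 ]
fin holes scene [0.5441 0.1223 0.158 ]
jaw face top [0.6108 0.0879 0.117 ]
jaw face top [0.4568 0.0908 0.117 ]
jaw face scene [0.4616 0.078  0.117 ]
jaw face scene [0.6077 0.0724 0.117 ]
movjaw face [0.6127 0.1821 0.117 ]
movjaw face [0.4613 0.188  0.117 ]
rack base corners top [ 0.5746 -0.1505  0.012 ]
rack base corners top [ 0.4574 -0.1706  0.012 ]
rack base corners top [ 0.4979 -0.3999  0.012 ]
rack base corners top [ 0.6159 -0.3824  0.012 ]
rack base scene [ 0.6183 -0.3768  0.012 ]
rack base scene [ 0.5807 -0.1482  0.012 ]
rack base scene [ 0.459  -0.1717  0.012 ]
blank top ends [ 0.5857 -0.2407  0.097 ]
blank top ends [ 0.4613 -0.2563  0.097 ]
blank top scene [ 0.4658 -0.2626  0.097 ]
blank top scene [ 0.5864 -0.2375  0.097 ]
other holes [ 0.5732 -0.3518  0.097 ]
other holes [ 0.5076 -0.3637  0.097 ]
```

```bash
cat >> h.py <<'E'
from scipy.spatial.transform import Rotation as R
def need(st,target,xang):
    """target TCP world; xang = desired world angle (deg) of tool -x. prints cm shifts + yaw"""
    Rm=R.from_quat(st["tcp_rot"]).as_matrix()
    d=Rm.T@(np.asarray(target)-st["position"])*100
    a=np.degrees(np.arctan2(-Rm[1,0],-Rm[0,0]))
    print("t",round(st["time"],2),"pos",st["position"].round(4),"ang",round(a,2),"tilt",Rm[:,2].round(4),"F",st["wrist_force"].round(1),"g",round(st["gripper_width"],3))
    if target is not None: print("rows",d.round(2),"yaw",round(-(xang-a),2))
E
python3 - <<'E'
from h import *
from cell import readout
need(readout.state(),(.523,.1215,.29),1.5)
E
```

```text
t 0.15 pos [0.2594 0.5957 0.2308] ang -23.54 tilt [-4.e-04 -8.e-04 -1.e+00] F [ 0.1 -0.1 -0.1] g 0.995
rows [-43.1  -32.95  -5.89] yaw -25.04
```

```bash
python3 -m crank '[[[-3.6,-2.7,-3,-3],[-7.2,-5.5,-6,-5],[-10.8,-8.2,-6,-8],[-14.4,-11,-6,-10],[-18,-13.7,-6,-12],[-21.5,-16.5,-6,-14],[-25,-19.2,-6,-16],[-28.7,-22,-6,-18],[-32.3,-24.7,-6,-20],[-36,-27.5,-6,-22],[-39.5,-30.2,-6,-24],[-43.1,-33,-6,-25]]]' 0.6
python3 -m crank '[[[0,0,0,0],[0,0,0,0]]]'
python3 - <<'E'
from h import *
from cell import readout
need(readout.state(),(.523,.1215,.29),1.5)
E
```

```text
time: 1.35
position: [0.5233, 0.1193, 0.2911]
tcp_rot: [-0.013, 1.0, -0.0, -0.0]
wrist_force: [1.0, 1.4, 0.4]
gripper_width: 0.596
time: 1.55
position: [0.5235, 0.1182, 0.2908]
tcp_rot: [-0.012, 1.0, -0.0, -0.001]
wrist_force: [0.8, 0.7, 0.2]
gripper_width: 0.601
t 1.55 pos [0.5235 0.1182 0.2908] ang 1.39 tilt [-1.1e-03 -7.0e-04 -1.0e+00] F [0.8 0.7 0.2] g 0.601
rows [0.04 0.33 0.08] yaw -0.11
```

Run:
```python
from h import *
from cell import imaging
c=imaging.capture("wrist");np.savez("wrist1.npz",**c)
cv2.imwrite("pics/w1.png",cv2.resize(c["image"],(800,600),interpolation=cv2.INTER_CUBIC));print(c["cam_to_world"].round(3).tolist())
```

```text
[[-0.023, -0.956, -0.292, 0.448], [1.0, -0.022, -0.006, 0.117], [-0.0, -0.292, 0.956, 0.433], [0.0, 0.0, 0.0, 1.0]]
```

View pics/w1.png

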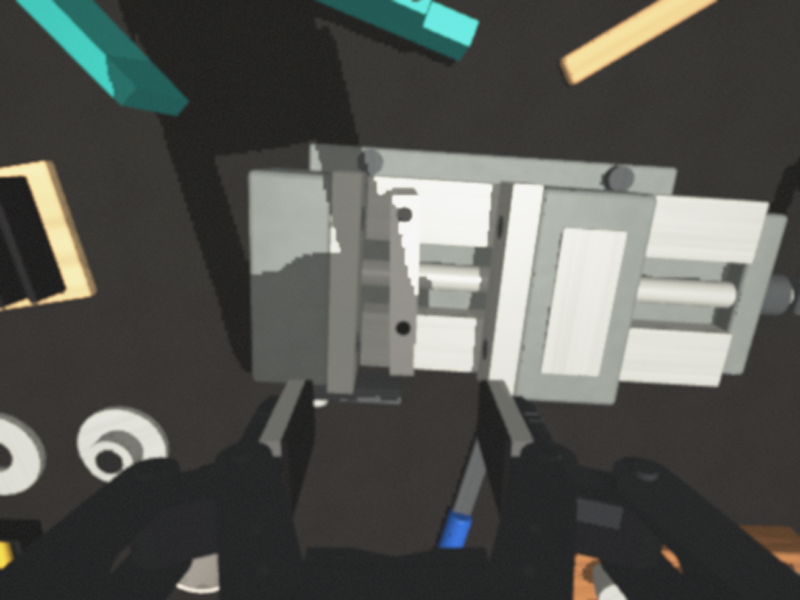

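Run:
```python
from h import *
w=load("wrist1");k=.64
for n,p,z in[("hole",(404,214),.158),("hole",(403,328),.158),("plate top L end",(391,190),.158),("plate top R end",(419,190),.158),("R low",(416,376),.158),("jaw",(363,173),.117),("jaw",(355,392),.117),("mov",(512,185),.117),("mov",(488,390),.117),("stop inner",(375,393),.107),("stop tip",(400,397),.107)]:
    print(n,onz(w,p[0]*k-.18,p[1]*k-.18,z).round(4))
cv2.imwrite("pics/w1b.png",cv2.resize(w["image"][100:265,190:350],(776,800)[0:1]+(800,),interpolation=cv2.INTER_CUBIC)[:600])
```

```text
hole [0.4782 0.1222 0.158 ]
hole [0.5444 0.1235 0.158 ]
plate top L end [0.4655 0.1148 0.158 ]
plate top R end [0.4651 0.13   0.158 ]
R low [0.5751 0.1322 0.158 ]
jaw [0.4582 0.097  0.117 ]
jaw [0.6072 0.092  0.117 ]
mov [0.4633 0.1895 0.117 ]
mov [0.6035 0.1855 0.117 ]
stop inner [0.6127 0.1057 0.107 ]
stop tip [0.6155 0.124  0.107 ]
```

```bash
python3 -m crank '[[[0,0.45,4,0],[0,0.45,8,0],[0,0.45,12,0],[0,0.45,14.5,0],[0,0.45,16,0],[0,0.45,16.7,0],[0,0.45,16.7,0],[0,0.45,16.7,0]]]' 0.55
python3 - <<'E'
from h import *
from cell import readout,imaging
need(readout.state(),(.523,.1226,.124),1.2)
c=imaging.capture("wrist");np.savez("wrist2.npz",**c)
cv2.imwrite("pics/w2.png",c["image"])
E
```

```text
time: 2.4
position: [0.523, 0.1242, 0.1246]
tcp_rot: [-0.013, 1.0, -0.0, -0.0]
wrist_force: [0.9, -0.3, 0.5]
gripper_width: 0.55
t 2.4 pos [0.523  0.1242 0.1246] ang 1.51 tilt [-2.e-04 -4.e-04 -1.e+00] F [ 0.9 -0.3  0.5] g 0.55
rows [ 0.   -0.16  0.06] yaw 0.31
```

View pics/w2.png

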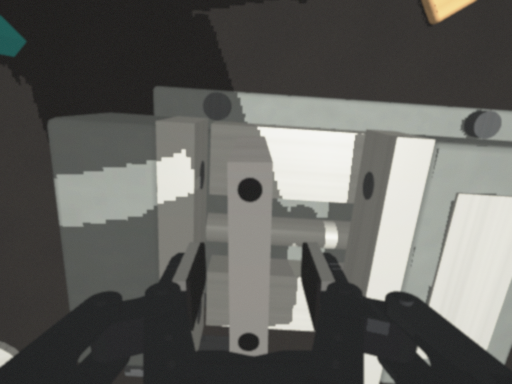

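```bash
python3 -m crank '[[[0,-0.15,0.05,0.3],[0,-0.15,0.05,0.3],[0,-0.15,0.05,0.3],[0,-0.15,0.05,0.3],[0,-0.15,0.05,0.3],[0,-0.15,0.05,0.3],[0,-0.15,0.05,0.3]]]' 0 60
python3 -m crank '[[[0,0,-2,0],[0,0,-5,0],[0,0,-9,0],[0,0,-13,0],[0,0,-16,0],[0,0,-16,0],[0,0,-16,0]]]'
python3 - <<'E'
from h import *
from cell import readout,imaging
need(readout.state(),(.523,.1226,.124),1.2)
for n in("wrist","scene"):
    c=imaging.capture(n);np.savez(n+"3.npz",**c)
    cv2.imwrite("pics/%s3.png"%n,c["image"])
E
```

```text
time: 3.15
position: [0.5237, 0.1226, 0.1251]
tcp_rot: [-0.01, 1.0, -0.0, 0.001]
wrist_force: [-1.4, 0.6, 8.7]
gripper_width: 0.177
time: 3.85
position: [0.5233, 0.1225, 0.2852]
tcp_rot: [-0.01, 1.0, 0.0, 0.001]
wrist_force: [-0.8, -0.5, -5.1]
gripper_width: 0.181
t 3.85 pos [0.5233 0.1225 0.2852] ang 1.17 tilt [ 2.3e-03  1.0e-04 -1.0e+00] F [-0.8 -0.5 -5.1] g 0.181
rows [7.000e-02 1.000e-02 1.612e+01] yaw -0.03
```

View pics/wrist3.png

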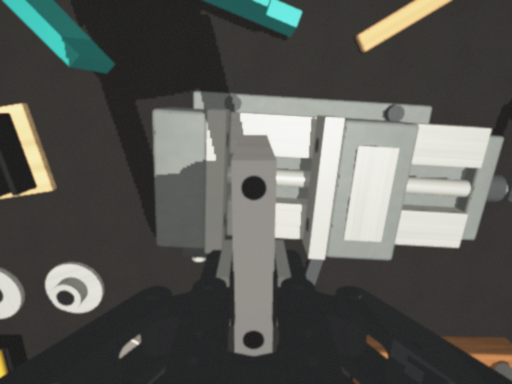

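View pics/scene3.png

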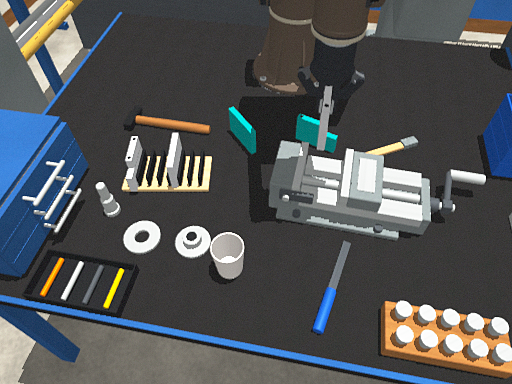

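```bash
python3 -m crank '[[[0.1,-4,0,-1.5],[0.3,-8,0,-3],[0.4,-12,0,-4.5],[0.6,-16,0,-6],[0.7,-20,0,-7.5],[0.8,-23,0,-8.6],[0.8,-24.2,0,-8.6],[0.8,-24.2,0,-8.6],[0.8,-24.2,0,-8.6]]]'
python3 - <<'E'
from h import *
from cell import readout,imaging
need(readout.state(),(.52,-.12,.285),9.8)
for n in("wrist",):
    c=imaging.capture(n);np.savez(n+"4.npz",**c)
    cv2.imwrite("pics/%s4.png"%n,cv2.resize(c["image"],(800,600),interpolation=cv2.INTER_CUBIC))
E
```

```text
time: 4.85
position: [0.5191, -0.1191, 0.2829]
tcp_rot: [-0.085, 0.996, 0.0, -0.001]
wrist_force: [-0.3, -0.6, -3.7]
gripper_width: 0.176
t 4.85 pos [ 0.5191 -0.1191  0.2829] ang 9.73 tilt [-2.3e-03  4.0e-04 -1.0e+00] F [-0.3 -0.6 -3.7] g 0.176
rows [-0.08 -0.1  -0.21] yaw -0.07
```

View pics/wrist4.png

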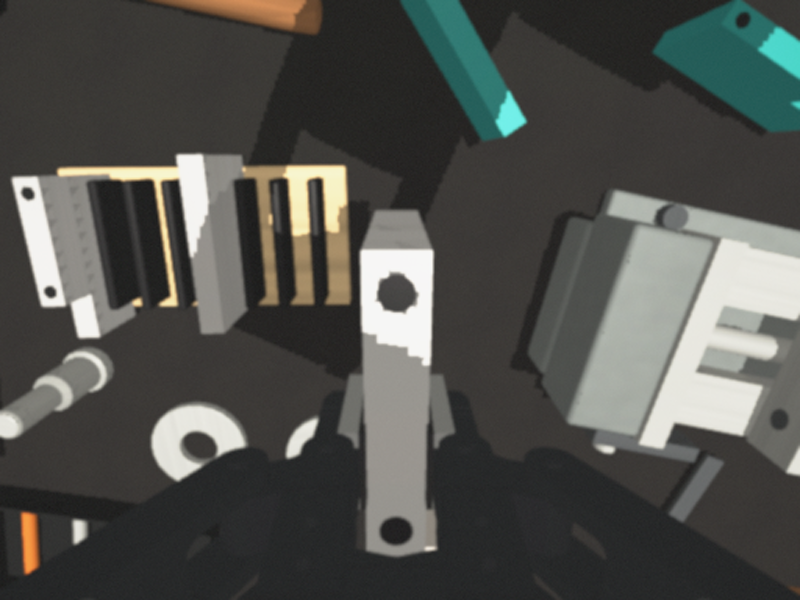

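Run:
```python
from h import *
w=load("wrist4")
cv2.imwrite("pics/w4b.png",cv2.resize(w["image"][95:215,110:240],(780,720),interpolation=cv2.INTER_CUBIC)[:600+60][:600])
```

```text
(no output)
```

View pics/w4b.png

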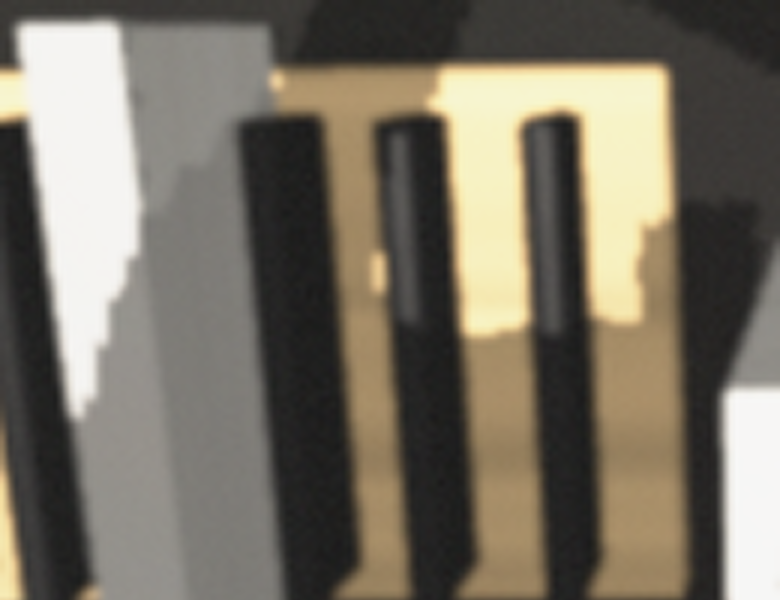

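Run:
```python
from h import *
w=load("wrist4")
P=lambda x,y,z:onz(w,110+x/6-.42,95+y/6-.42,z)[:2]
def seg(n,a,b,z):
    p,q=P(*a,z),P(*b,z);d=p-q
    print(n,p.round(4),q.round(4),"ang",np.degrees(np.arctan2(-d[1],-d[0])).round(2))
    return p,q
A=np.radians(9.8);ny=np.array([-np.sin(A),np.cos(A)]);nx=np.array([np.cos(A),np.sin(A)])
C=np.array([.5377,-.275])
for n,a,b,z,exp in[("R fin inner top",(522,120),(546,540),.052,91),("L fin inner floor",(445,118),(472,540),.012,71),("L fin outer top",(378,125),(408,540),.052,63),("base edge +y",(668,65),(686,590),.012,116),("slot2 +fin outer floor",(325,118),(356,540),.012,45),("blank top left",(17,25),(80,420),.097,19),("blank top right",(120,25),(185,590),.097,35)]:
    p,q=seg(n,a,b,z);print("   rack y at ends mm",((np.array([p,q])-C)@ny*1000).round(1),"expect",exp, "x",((np.array([p,q])-C)@nx*1000).round(1))
```

```text
R fin inner top [ 0.4709 -0.1919] [ 0.5521 -0.1774] ang 10.08
   rack y at ends mm [93.3 93.7] expect 91 x [-51.7  30.8]
L fin inner floor [ 0.476  -0.2144] [ 0.5664 -0.1987] ang 9.81
   rack y at ends mm [70.2 70.3] expect 71 x [-50.5  41.2]
L fin outer top [ 0.4764 -0.2188] [ 0.5568 -0.205 ] ang 9.71
   rack y at ends mm [65.8 65.7] expect 63 x [-50.8  30.8]
base edge +y [ 0.4575 -0.1696] [ 0.5699 -0.1497] ang 10.02
   rack y at ends mm [117.5 118. ] expect 116 x [-61.1  53. ]
slot2 +fin outer floor [ 0.4802 -0.2393] [ 0.5707 -0.2244] ang 9.32
   rack y at ends mm [45.  44.2] expect 45 x [-50.6  41.2]
blank top left [ 0.4667 -0.2684] [ 0.5314 -0.2549] ang 11.84
   rack y at ends mm [18.6 20.9] expect 19 x [-68.9  -2.8]
blank top right [ 0.4638 -0.2517] [ 0.5593 -0.2347] ang 10.07
   rack y at ends mm [35.5 36. ] expect 35 x [-68.8  28.2]
```

Run:
```python
from h import *
from cell import readout
need(readout.state(),(.519,-.196,.125),9.9)
```

```text
t 4.9 pos [ 0.5192 -0.1188  0.2832] ang 9.77 tilt [-1.9e-03  3.0e-04 -1.0e+00] F [ 0.4  1.4 -4.1] g 0.176
rows [ 1.3  -7.61 15.82] yaw -0.13
```

```bash
python3 -m crank '[[[0.7,-4,0,-0.1],[1.3,-7.6,0,-0.1],[1.3,-7.6,4,-0.1],[1.3,-7.6,8,-0.1],[1.3,-7.6,12,-0.1],[1.3,-7.6,15,-0.1],[1.3,-7.6,15.8,-0.1],[1.3,-7.6,15.8,-0.1],[1.3,-7.6,15.8,-0.1]]]'
python3 - <<'E'
from h import *
from cell import readout,imaging
need(readout.state(),(.519,-.196,.112),9.9)
for n in("wrist","scene"):
    c=imaging.capture(n);np.savez(n+"5.npz",**c)
    cv2.imwrite("pics/%s5.png"%n,cv2.resize(c["image"],(800,600),interpolation=cv2.INTER_CUBIC) if n=="wrist" else cv2.resize(c["image"][90:210,100:260],(800,600),interpolation=cv2.INTER_CUBIC))
E
```

```text
time: 5.8
position: [0.52, -0.1957, 0.1265]
tcp_rot: [-0.086, 0.996, -0.0, -0.0]
wrist_force: [-0.1, 0.8, -3.8]
gripper_width: 0.176
t 5.8 pos [ 0.52   -0.1957  0.1265] ang 9.92 tilt [-4.e-04 -3.e-04 -1.e+00] F [-0.1  0.8 -3.8] g 0.176
rows [ 0.1  -0.01  1.45] yaw 0.02
```

View pics/wrist5.png

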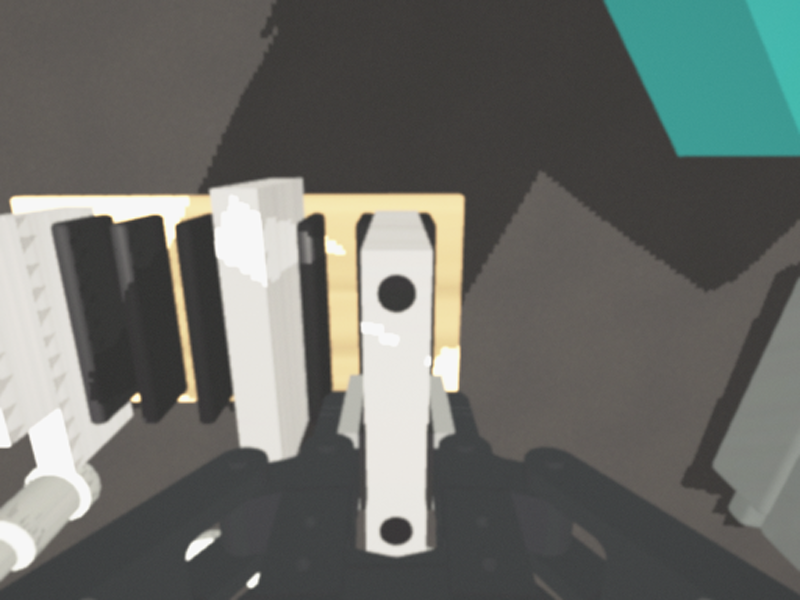

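View pics/scene5.png

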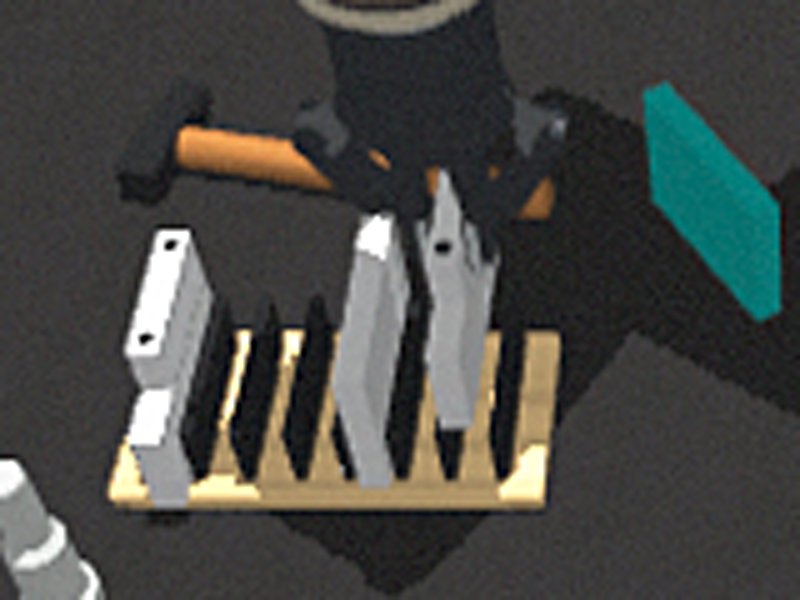

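```bash
python3 -m crank '[[[0,0,1,0],[0,0,2,0],[0,0,3,0],[0,0,4,0],[0,0,5,0],[0,0,5.6,0],[0,0,5.6,0],[0,0,5.6,0]]]'
python3 - <<'E'
from h import *
from cell import readout,imaging
need(readout.state(),(.52,-.1957,.064),9.9)
for n in("scene",):
    c=imaging.capture(n);np.savez(n+"6.npz",**c)
    cv2.imwrite("pics/%s6.png"%n,cv2.resize(c["image"][90:210,100:260],(800,600),interpolation=cv2.INTER_CUBIC))
E
```

```text
time: 6.7
position: [0.5202, -0.1961, 0.0708]
tcp_rot: [-0.086, 0.996, -0.0, 0.0]
wrist_force: [0.1, -1.4, -4.2]
gripper_width: 0.175
t 6.7 pos [ 0.5202 -0.1961  0.0708] ang 9.89 tilt [ 3.e-04 -7.e-04 -1.e+00] F [ 0.1 -1.4 -4.2] g 0.175
rows [0.01 0.04 0.68] yaw -0.01
```

View pics/scene6.png

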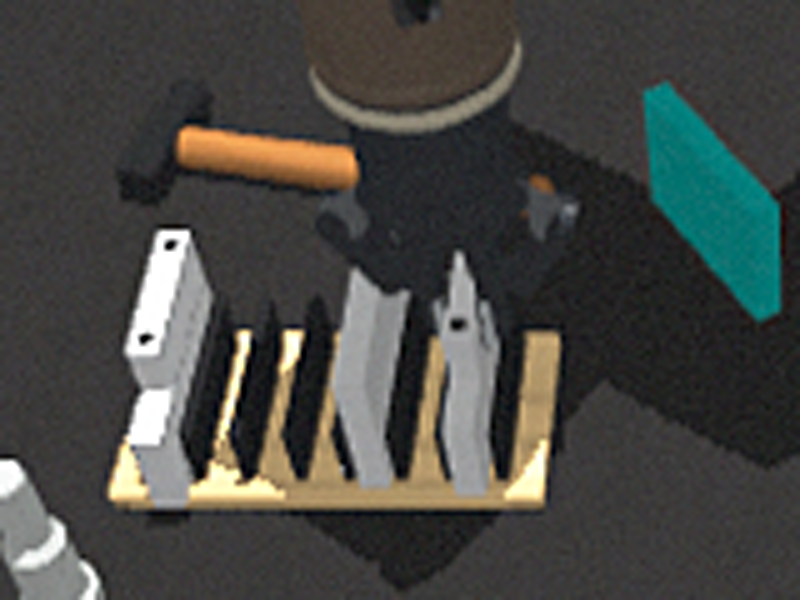

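Plate is inside slot 3 (bottom at about (465,490)); a few mm to go. Lower to contact, then release.

```bash
python3 -m crank '[[[0,0,0.3,0],[0,0,0.6,0],[0,0,0.6,0],[0,0,0.7,0],[0,0,0.7,0]]]'
python3 - <<'E'
from h import *
from cell import readout
need(readout.state(),(.52,-.1957,.064),9.9)
E
```

```text
time: 7.25
position: [0.5205, -0.1963, 0.0642]
tcp_rot: [-0.086, 0.996, -0.001, 0.0]
wrist_force: [-1.4, -1.0, -0.9]
gripper_width: 0.176
t 7.25 pos [ 0.5205 -0.1963  0.0642] ang 9.89 tilt [ 0.001 -0.001 -1.   ] F [-1.4 -1.  -0.9] g 0.176
rows [0.04 0.06 0.02] yaw -0.01
```

Weight taken by the floor. Release, then lift.

```bash
python3 -m crank '[[[0,0,0,0],[0,0,0,0],[0,0,0,0],[0,0,0,0],[0,0,0,0],[0,0,0,0]]]' 0.42
python3 -m crank '[[[0,0,-1,0],[0,0,-3,0],[0,0,-6,0],[0,0,-10,0],[0,0,-14,0],[0,0,-18,0],[0,0,-18,0],[0,0,-18,0]]]'
python3 - <<'E'
from h import *
from cell import readout,imaging
need(readout.state(),(.52,-.25,.2),9.9)
for n in("wrist","scene"):
    c=imaging.capture(n);np.savez(n+"7.npz",**c)
    cv2.imwrite("pics/%s7.png"%n,cv2.resize(c["image"],(800,600),interpolation=cv2.INTER_CUBIC) if n=="wrist" else cv2.resize(c["image"][90:210,100:260],(800,600),interpolation=cv2.INTER_CUBIC))
E
```

```text
time: 7.85
position: [0.5205, -0.1963, 0.0642]
tcp_rot: [-0.086, 0.996, -0.001, 0.001]
wrist_force: [0.6, -0.9, 1.2]
gripper_width: 0.42
time: 8.65
position: [0.5206, -0.1962, 0.2457]
tcp_rot: [-0.086, 0.996, -0.001, 0.002]
wrist_force: [0.1, -0.6, -0.3]
gripper_width: 0.419
t 8.65 pos [ 0.5206 -0.1962  0.2457] ang 9.9 tilt [ 0.0033 -0.002  -1.    ] F [ 0.1 -0.6 -0.3] g 0.419
rows [ 1.   -5.28  4.58] yaw -0.0
```

View pics/wrist7.png

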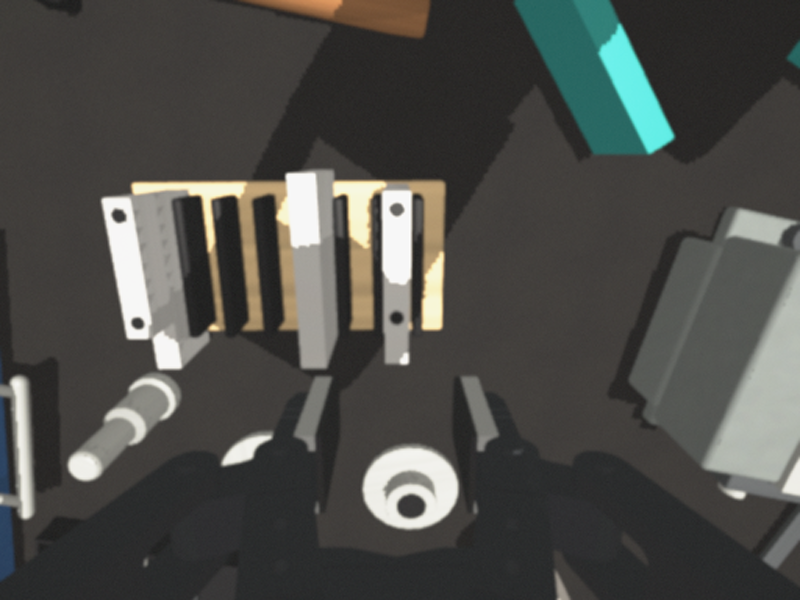

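View pics/scene7.png

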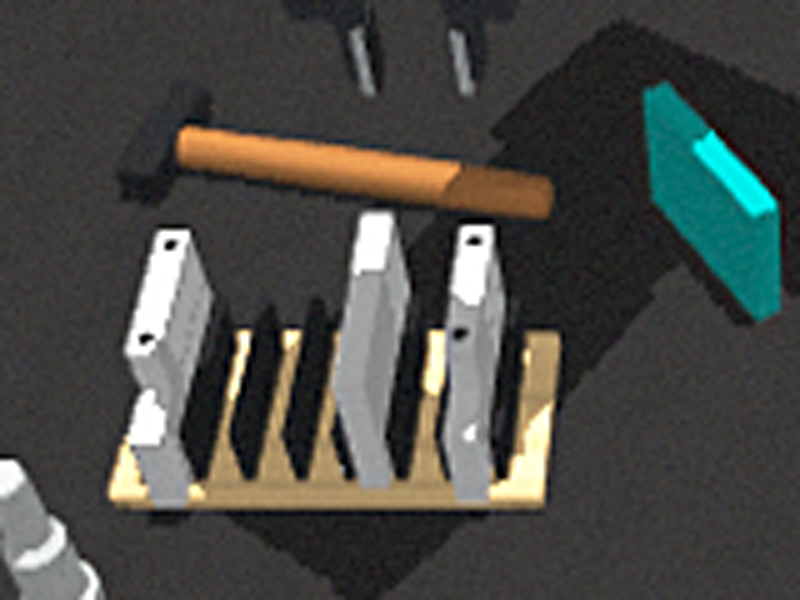

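Run:
```python
from h import *
w=load("wrist7")
cv2.imwrite("pics/w7b.png",cv2.resize(w["image"][100:240,170:280],(550,700),interpolation=cv2.INTER_CUBIC)[:600])
cv2.imwrite("pics/w7c.png",cv2.resize(w["image"][140:240,170:280],(660,600),interpolation=cv2.INTER_CUBIC))
```

```text
(no output)
```

View pics/w7b.png

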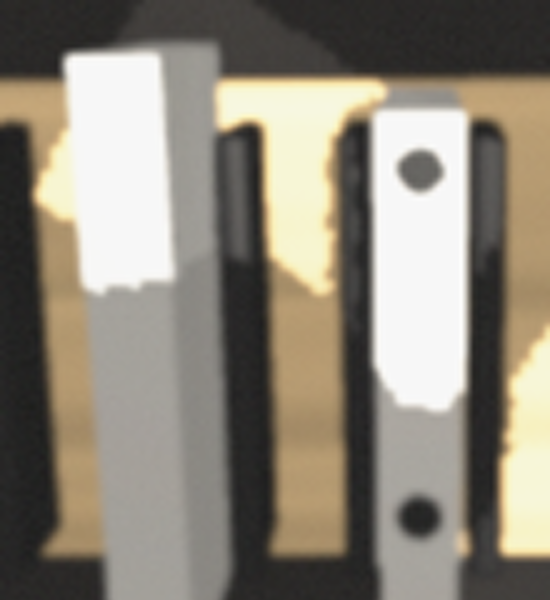

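View pics/w7c.png

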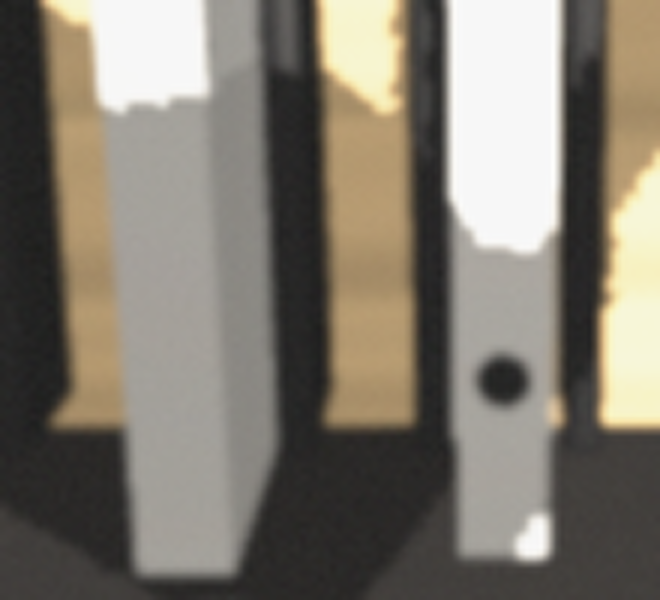

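Run:
```python
from h import *
from cell import readout
w=load("wrist7")
a=lambda x,y:onz(w,170+x/5-.4,100+y/5-.4,.097)
b=lambda x,y:onz(w,170+x/6-.42,140+y/6-.42,.097)
P=[a(65,53),a(162,53),b(134,577),b(237,577)]
for p in P: print(p.round(4))
n=(P[0]+P[1])/2;f=(P[2]+P[3])/2;m=(n+f)/2
ang=np.degrees(np.arctan2(f[1]-n[1],f[0]-n[0]))
print("len",np.linalg.norm(f-n),"wid",np.linalg.norm(P[0]-P[1]),np.linalg.norm(P[2]-P[3]),"mid",m,"ang",ang)
h=[a(420,170),a(420,516)];print("holes",h)
need(readout.state(),(m[0],m[1],.064),ang)
```

```text
[ 0.4662 -0.2687  0.097 ]
[ 0.4632 -0.2518  0.097 ]
[ 0.5852 -0.2467  0.097 ]
[ 0.5823 -0.2298  0.097 ]
len 0.12104621664953748 wid 0.017198006321433687 0.017157104125847516 mid [ 0.52421028 -0.24926823  0.097     ] ang 10.463172964709317
holes [array([ 0.47553961, -0.20323827,  0.097     ]), array([ 0.54048479, -0.19194643,  0.097     ])]
t 8.75 pos [ 0.5196 -0.1958  0.2437] ang 9.9 tilt [ 0.e+00 -6.e-04 -1.e+00] F [-0.1  0.3 -0.5] g 0.422
rows [ 0.47 -5.33 17.97] yaw -0.57
```

```bash
python3 -m crank '[[[0.3,-3,0,-0.3],[0.5,-5.4,1,-0.5],[0.5,-5.4,4,-0.5],[0.5,-5.4,8,-0.5],[0.5,-5.4,11.5,-0.5],[0.5,-5.4,13,-0.5],[0.5,-5.4,13,-0.5],[0.5,-5.4,13,-0.5]]]'
python3 - <<'E'
from h import *
from cell import readout,imaging
need(readout.state(),(.5242,-.2497,.064),10.4)
for n in("wrist",):
    c=imaging.capture(n);np.savez(n+"8.npz",**c)
    cv2.imwrite("pics/%s8.png"%n,cv2.resize(c["image"],(800,600),interpolation=cv2.INTER_CUBIC))
E
```

```text
time: 9.55
position: [0.5236, -0.2497, 0.1133]
tcp_rot: [-0.091, 0.996, 0.0, -0.001]
wrist_force: [0.6, 0.9, 0.7]
gripper_width: 0.416
t 9.55 pos [ 0.5236 -0.2497  0.1133] ang 10.39 tilt [-1.4e-03  2.0e-04 -1.0e+00] F [0.6 0.9 0.7] g 0.416
rows [-0.07 -0.01  4.93] yaw -0.01
```

View pics/wrist8.png

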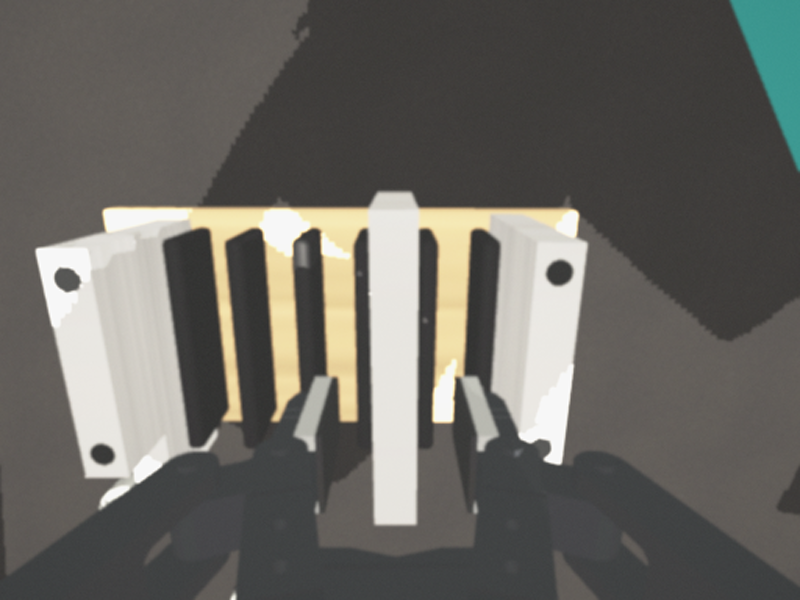

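```bash
python3 -m crank '[[[0,0,1,0],[0,0,2.5,0],[0,0,4,0],[0,0,4.8,0],[0,0,4.9,0],[0,0,4.9,0]]]' 0.36
python3 -m crank '[[[0,0,0,0],[0,0,0,0],[0,0,0,0],[0,0,0,0],[0,0,0,0],[0,0,0,0]]]' 0 80
python3 -m crank '[[[0,0,-0.5,0],[0,0,-2,0],[0,0,-4,0],[0,0,-8,0],[0,0,-12,0],[0,0,-16,0],[0,0,-20,0],[0,0,-22,0],[0,0,-22,0],[0,0,-22,0]]]'
python3 - <<'E'
from h import *
from cell import readout,imaging
need(readout.state(),(.5242,.15,.285),-1.8)
for n in("wrist","scene"):
    c=imaging.capture(n);np.savez(n+"9.npz",**c)
    cv2.imwrite("pics/%s9.png"%n,cv2.resize(c["image"],(800,600),interpolation=cv2.INTER_CUBIC))
E
```

```text
time: 10.2
position: [0.5244, -0.2501, 0.0653]
tcp_rot: [-0.091, 0.996, -0.0, 0.0]
wrist_force: [-0.2, 0.5, -0.1]
gripper_width: 0.36
time: 10.8
position: [0.5249, -0.2504, 0.0662]
tcp_rot: [-0.091, 0.996, -0.001, 0.001]
wrist_force: [0.3, 0.6, 6.6]
gripper_width: 0.173
time: 11.8
position: [0.5241, -0.2498, 0.2858]
tcp_rot: [-0.091, 0.996, -0.001, 0.001]
wrist_force: [0.3, 0.4, -4.5]
gripper_width: 0.176
t 11.8 pos [ 0.5241 -0.2498  0.2858] ang 10.4 tilt [ 0.0013 -0.0012 -1.    ] F [ 0.3  0.4 -4.5] g 0.176
rows [-7.220e+00  3.933e+01  3.000e-02] yaw 12.2
```

View pics/wrist9.png

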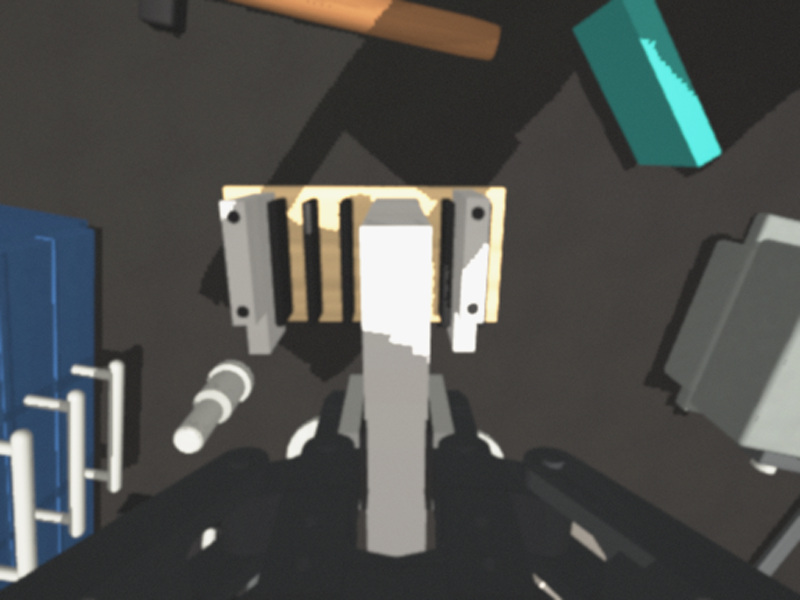

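View pics/scene9.png

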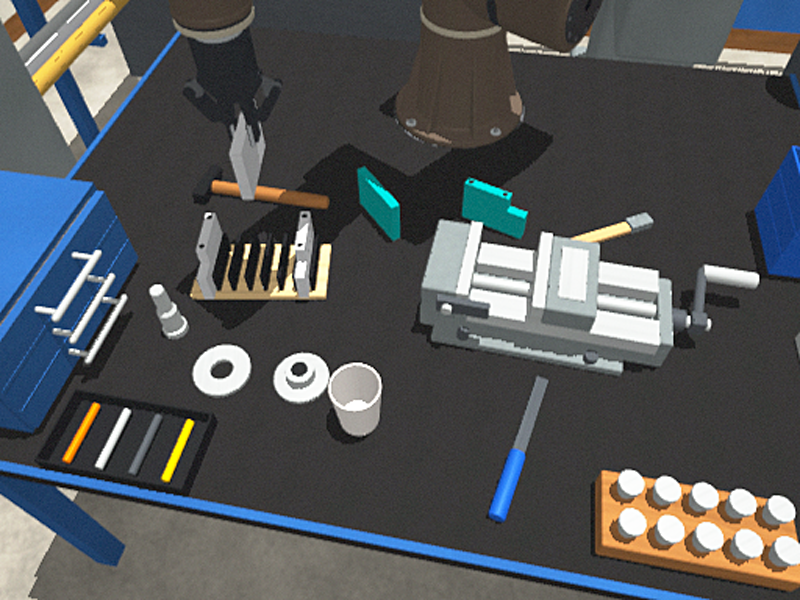

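```bash
python3 -m crank '[[[-0.7,4,0,1],[-1.5,8,0,2],[-2.2,12,0,3.5],[-2.9,16,0,5],[-3.6,20,0,6.5],[-4.4,24,0,8],[-5,28,0,9.5],[-5.6,32,0,11],[-5.8,36,0,12.2],[-5.8,39.5,0,12.2],[-5.8,39.5,0,12.2],[-5.8,39.5,0,12.2]]]'
python3 - <<'E'
from h import *
from cell import readout,imaging
need(readout.state(),(.53,.125,.285),-1.8)
for n in("wrist","scene"):
    c=imaging.capture(n);np.savez(n+"10.npz",**c)
    cv2.imwrite("pics/%s10.png"%n,cv2.resize(c["image"],(800,600),interpolation=cv2.INTER_CUBIC))
w=load("wrist10");cv2.imwrite("pics/w10b.png",cv2.resize(w["image"][90:290,120:330],(630,600),interpolation=cv2.INTER_CUBIC))
E
```

```text
time: 13.1
position: [0.5085, 0.15, 0.2831]
tcp_rot: [0.015, 1.0, -0.0, -0.002]
wrist_force: [-0.7, 0.5, -2.8]
gripper_width: 0.17
t 13.1 pos [0.5085 0.15   0.2831] ang -1.69 tilt [-3.2e-03 -8.0e-04 -1.0e+00] F [-0.7  0.5 -2.8] g 0.17
rows [-2.22 -2.43 -0.19] yaw 0.11
```

View pics/wrist10.png

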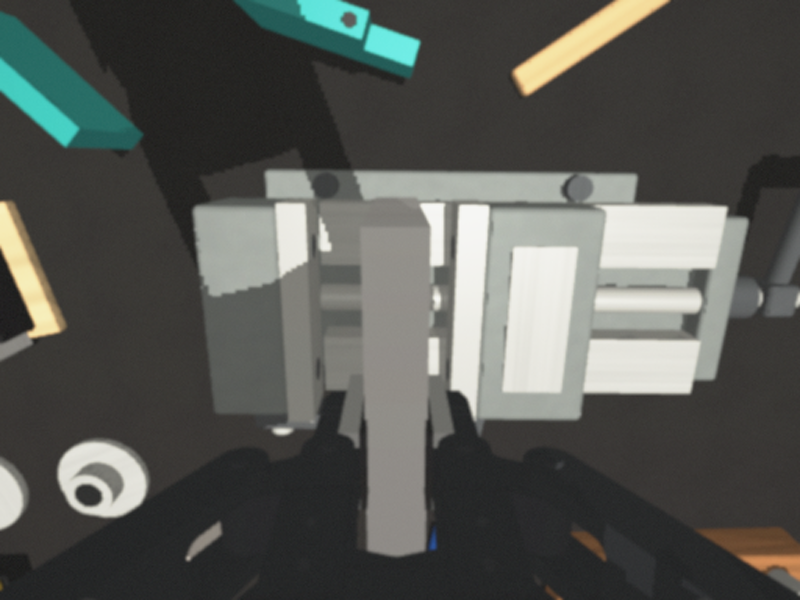

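View pics/w10b.png

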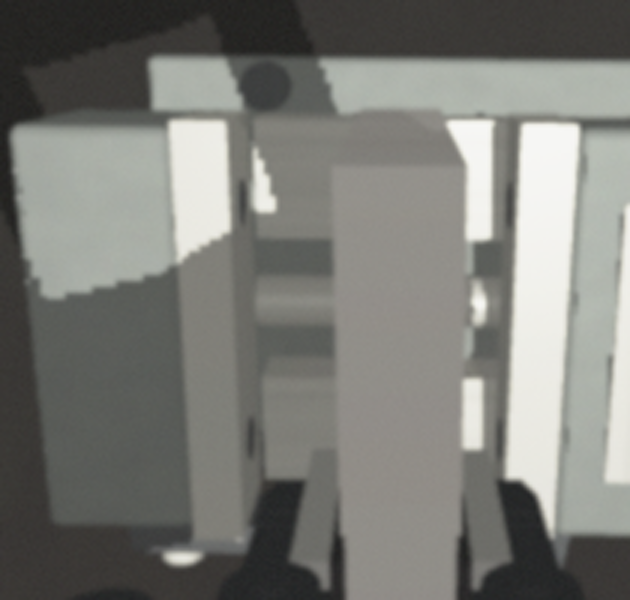

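Run:
```python
from h import *
w=load("wrist10")
for n,a,b in[("jaw back",(168,118),(194,542)),("jaw face",(228,118),(246,542)),("mov face",(521,122),(505,470)),("mov back",(580,122),(557,530))]:
    p=onz(w,120+a[0]/3-.33,90+a[1]/3-.33,.117);q=onz(w,120+b[0]/3-.33,90+b[1]/3-.33,.117);d=q-p
    print(n,p.round(4),q.round(4),np.degrees(np.arctan2(d[1],d[0])).round(2),np.linalg.norm(d).round(4))
# top-camera: fit long body edges from initial image
t=load("top0");P=cloud(t)
z=P[...,2]
m=((z>.110)&(z<.124)).astype(np.uint8)
m[:, :130]=0;m[:,262:]=0;m[:160]=0;m[260:]=0
cs,_=cv2.findContours(m,cv2.RETR_EXTERNAL,cv2.CHAIN_APPROX_NONE)
for c in cs:
    if cv2.contourArea(c)>150:
        r=cv2.minAreaRect(c);bx=cv2.boxPoints(r);print([onz(t,*b,.117)[:2].round(4).tolist() for b in bx],cv2.contourArea(c))
        q=np.array([onz(t,*b,.117)[:2] for b in bx]);
        for i in range(4):
            d=q[(i+1)%4]-q[i];print("  ",np.degrees(np.arctan2(d[1],d[0])).round(2),np.linalg.norm(d).round(4))
```

```text
jaw back [0.4571 0.0779 0.117 ] [0.6088 0.072  0.117 ] -2.22 0.1518
jaw face [0.4576 0.097  0.117 ] [0.6093 0.091  0.117 ] -2.28 0.1518
mov face [0.4617 0.1903 0.117 ] [0.5834 0.1854 0.117 ] -2.32 0.1217
mov back [0.4623 0.2091 0.117 ] [0.6078 0.2043 0.117 ] -1.9 0.1456
[[0.6212, 0.2722], [0.6114, 0.1793], [0.4587, 0.1898], [0.4682, 0.2802]] 1989.0
   -96.04 0.0934
   176.06 0.1531
   83.95 0.0909
   -3.0 0.1532
[[0.6124, 0.0886], [0.6088, 0.015], [0.4566, 0.0217], [0.4602, 0.0933]] 1493.0
   -92.76 0.0737
   177.51 0.1524
   87.14 0.0717
   -1.76 0.1523
```

Run:
```python
from h import *
from cell import readout
need(readout.state(),(.53,.123,.135),-2.1)
```

```text
t 13.2 pos [0.5091 0.1488 0.2836] ang -1.81 tilt [-2.3e-03 -7.0e-04 -1.0e+00] F [-0.3 -0.5 -4.4] g 0.172
rows [-2.21 -2.5  14.86] yaw 0.29
```

```bash
python3 -m crank '[[[-2.2,-2.5,1,0.3],[-2.2,-2.5,4,0.3],[-2.2,-2.5,8,0.3],[-2.2,-2.5,9.5,0.3],[-2.2,-2.5,9.5,0.3],[-2.2,-2.5,9.5,0.3],[-2.2,-2.5,9.5,0.3]]]'
python3 - <<'E'
from h import *
from cell import readout,imaging
need(readout.state(),(.53,.123,.135),-2.1)
for n in("wrist","scene"):
    c=imaging.capture(n);np.savez(n+"11.npz",**c)
    cv2.imwrite("pics/%s11.png"%n,cv2.resize(c["image"],(800,600),interpolation=cv2.INTER_CUBIC) if n=="wrist" else cv2.resize(c["image"][90:240,260:460],(800,600),interpolation=cv2.INTER_CUBIC))
E
```

```text
time: 13.9
position: [0.531, 0.1228, 0.1898]
tcp_rot: [0.019, 1.0, -0.0, -0.0]
wrist_force: [0.9, 0.6, -4.1]
gripper_width: 0.176
t 13.9 pos [0.531  0.1228 0.1898] ang -2.14 tilt [-5.e-04 -4.e-04 -1.e+00] F [ 0.9  0.6 -4.1] g 0.176
rows [0.09 0.02 5.48] yaw -0.04
```

View pics/wrist11.png

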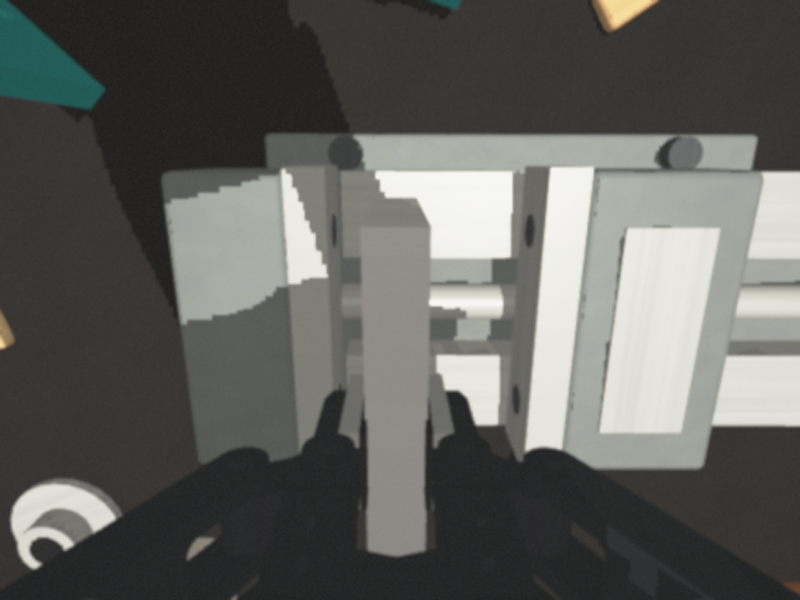

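View pics/scene11.png

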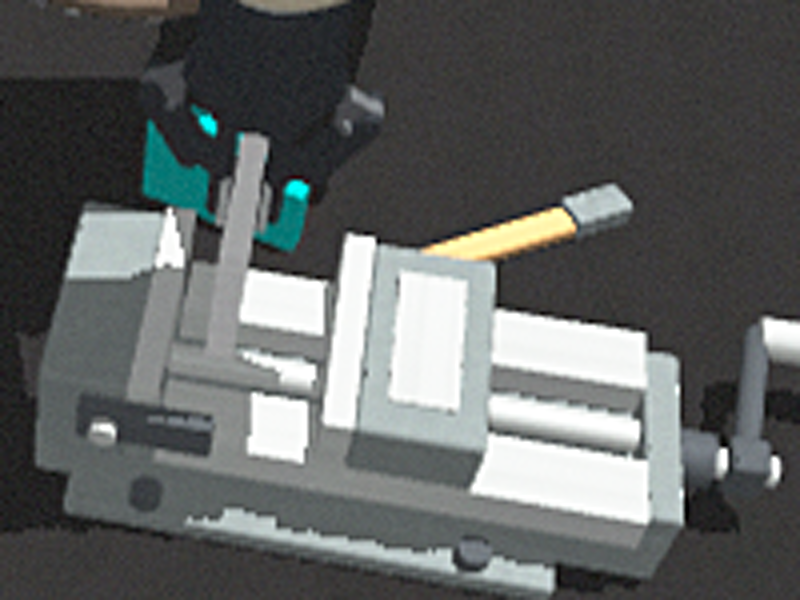

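```bash
python3 -m crank '[[[0,0,1.5,0],[0,0,3,0],[0,0,4.5,0],[0,0,5.5,0],[0,0,5.9,0],[0,0,6.1,0],[0,0,6.2,0],[0,0,6.2,0]]]'
python3 - <<'E'
from h import *
from cell import readout
need(readout.state(),(.548,.102,.1265),-2.1)
E
```

```text
time: 14.8
position: [0.5311, 0.123, 0.1282]
tcp_rot: [0.018, 1.0, -0.0, 0.0]
wrist_force: [-1.1, -0.1, -3.8]
gripper_width: 0.172
t 14.8 pos [0.5311 0.123  0.1282] ang -2.12 tilt [ 4.e-04 -3.e-04 -1.e+00] F [-1.1 -0.1 -3.8] g 0.172
rows [-1.76 -2.04  0.17] yaw -0.02
```

```bash
python3 -m crank '[[[-0.5,-0.5,0,0],[-1,-1,0,0],[-1.4,-1.5,0,0],[-1.4,-1.7,0,0],[-1.4,-1.7,0,0],[-1.4,-1.7,0,0]]]'
python3 - <<'E'
from h import *
from cell import readout,imaging
need(readout.state(),(.548,.102,.1265),-2.1)
for n in("wrist","scene"):
    c=imaging.capture(n);np.savez(n+"12.npz",**c)
    cv2.imwrite("pics/%s12.png"%n,cv2.resize(c["image"],(800,600),interpolation=cv2.INTER_CUBIC) if n=="wrist" else cv2.resize(c["image"][110:230,260:420],(800,600),interpolation=cv2.INTER_CUBIC))
E
```

```text
time: 15.4
position: [0.5443, 0.1054, 0.1281]
tcp_rot: [0.019, 1.0, -0.0, 0.0]
wrist_force: [0.2, -0.6, -4.1]
gripper_width: 0.175
t 15.4 pos [0.5443 0.1054 0.1281] ang -2.14 tilt [ 0.e+00 -3.e-04 -1.e+00] F [ 0.2 -0.6 -4.1] g 0.175
rows [-0.38 -0.33  0.16] yaw -0.04
```

View pics/wrist12.png

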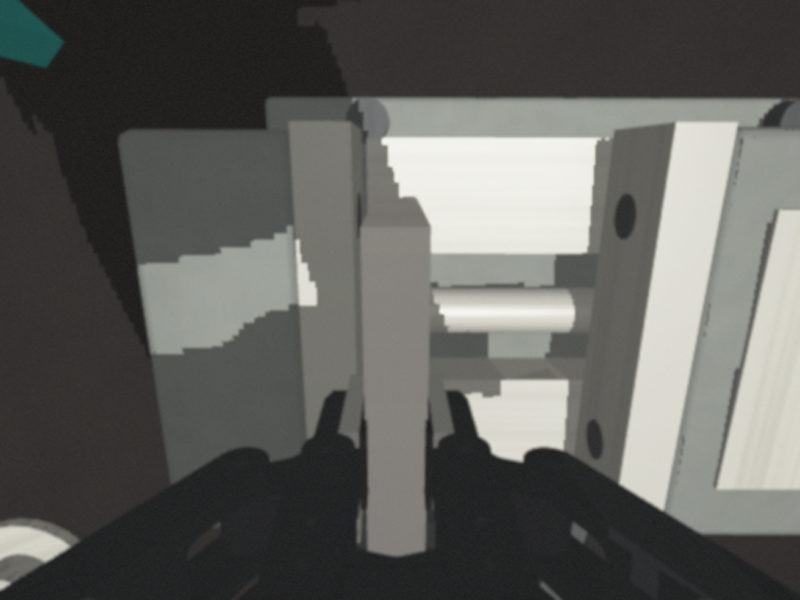

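View pics/scene12.png

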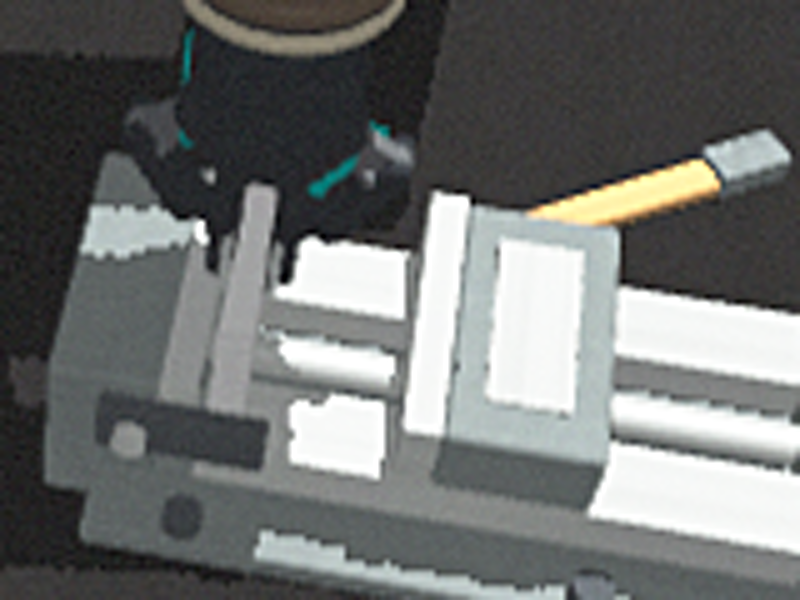

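```bash
python3 -m crank '[[[-0.1,-0.1,0.1,0],[-0.2,-0.2,0.2,0],[-0.3,-0.3,0.25,0],[-0.4,-0.4,0.25,0],[-0.4,-0.4,0.25,0],[-0.4,-0.4,0.25,0]]]'
python3 - <<'E'
from h import *
from cell import readout,imaging
need(readout.state(),(.548,.102,.1265),-2.1)
E
```

```text
time: 16.1
position: [0.5493, 0.1019, 0.1272]
tcp_rot: [0.018, 1.0, 0.0, 0.001]
wrist_force: [-2.8, 0.9, 19.8]
gripper_width: 0.175
t 16.1 pos [0.5493 0.1019 0.1272] ang -2.11 tilt [ 2.8e-03  3.0e-04 -1.0e+00] F [-2.8  0.9 19.8] g 0.175
rows [0.13 0.01 0.07] yaw -0.01
```

```bash
python3 -m crank '[[[-0.1,-0.1,0.12,0],[-0.2,-0.2,0.12,0],[-0.3,-0.3,0.12,0],[-0.3,-0.3,0.12,0]]]'
python3 - <<'E'
from h import *
from cell import readout,imaging
need(readout.state(),(.548,.102,.1265),-2.1)
E
```

```text
time: 16.5
position: [0.5493, 0.0999, 0.1271]
tcp_rot: [0.018, 1.0, 0.001, -0.001]
wrist_force: [-25.9, 12.0, 37.2]
gripper_width: 0.175
t 16.5 pos [0.5493 0.0999 0.1271] ang -2.1 tilt [-0.0016  0.0015 -1.    ] F [-25.9  12.   37.2] g 0.175
rows [0.14 0.2  0.06] yaw -0.0
```

```bash
python3 -m crank '[[[-0.17,-0.2,0.08,0],[-0.17,-0.2,0.08,0],[-0.17,-0.2,0.08,0],[-0.17,-0.2,0.08,0],[-0.17,-0.2,0.08,0],[-0.17,-0.2,0.08,0]]]'
python3 - <<'E'
from h import *
from cell import readout,imaging
need(readout.state(),(.548,.102,.1265),-2.1)
print(readout.state()["wrist_torque"])
for n in("wrist","scene","top"):
    c=imaging.capture(n);np.savez(n+"13.npz",**c)
    cv2.imwrite("pics/%s13.png"%n,cv2.resize(c["image"],(800,600),interpolation=cv2.INTER_CUBIC) if n=="wrist" else cv2.resize(c["image"][110:230,260:420],(800,600),interpolation=cv2.INTER_CUBIC))
need(readout.state(),(.548,.102,.1265),-2.1)
E
```

```text
time: 17.1
position: [0.5493, 0.0994, 0.1272]
tcp_rot: [0.019, 1.0, 0.002, -0.002]
wrist_force: [-16.3, 15.2, 23.3]
gripper_width: 0.174
t 17.1 pos [0.5493 0.0994 0.1272] ang -2.14 tilt [-0.0038  0.0033 -1.    ] F [-16.3  15.2  23.3] g 0.174
rows [0.14 0.26 0.07] yaw -0.04
[ 2.92912969  2.32175605 -0.19627548]
t 17.25 pos [0.5493 0.0994 0.1272] ang -2.13 tilt [-0.0038  0.0033 -1.    ] F [-17.3  14.8  23.6] g 0.172
rows [0.14 0.25 0.07] yaw -0.03
```

View pics/wrist13.png

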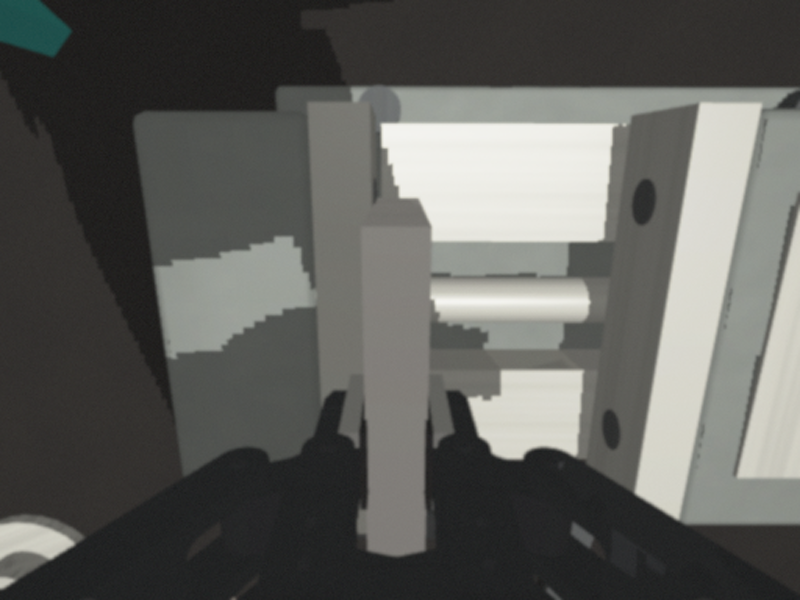

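View pics/scene13.png

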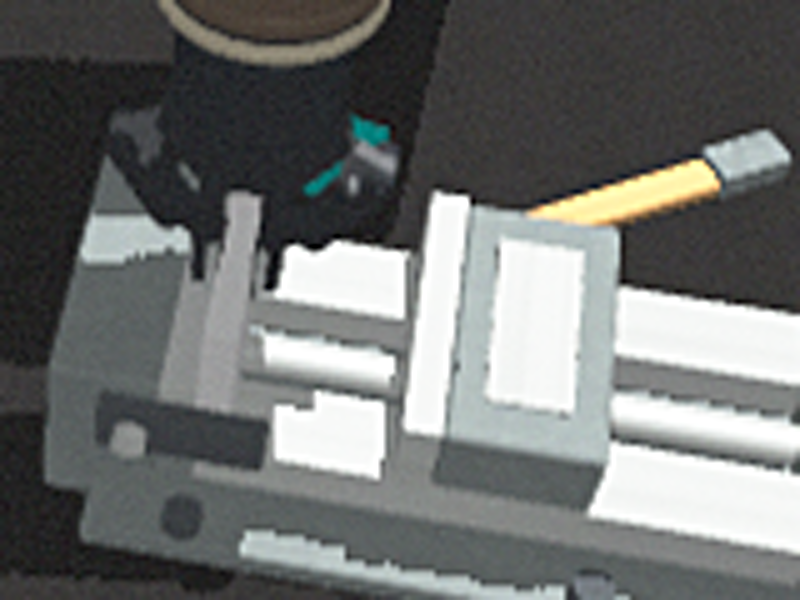

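```bash
python3 -m crank '[[[-0.16,-0.23,0.1,0],[-0.16,-0.23,0.1,0],[-0.16,-0.23,0.1,0],[-0.16,-0.23,0.1,0],[-0.16,-0.23,0.1,0],[-0.16,-0.23,0.1,0],[-0.16,-0.23,0.1,0],[-0.16,-0.23,0.1,0]]]'
python3 - <<'E'
from h import *
from cell import readout,imaging
s=readout.state();need(s,(.548,.102,.1265),-2.1);print(s["wrist_torque"])
w=imaging.capture("wrist");np.savez("wrist14.npz",**w)
sc=imaging.capture("scene");np.savez("scene14.npz",**sc)
cv2.imwrite("pics/w14.png",cv2.resize(w["image"][50:350,190:310],(320,800))[:600])
im=cv2.resize(sc["image"][140:215,280:340],(480,600),interpolation=cv2.INTER_CUBIC);cv2.imwrite("pics/s14.png",im)
t=imaging.capture("top");np.savez("top14.npz",**t)
# rack plates / bystanders change vs start (scene)
d=cv2.absdiff(load("scene0")["image"],sc["image"]).max(-1);cv2.imwrite("pics/d14.png",cv2.convertScaleAbs(d,alpha=2))
need(readout.state(),(.548,.102,.1265),-2.1)
E
```

```text
time: 18.05
position: [0.5492, 0.0993, 0.1272]
tcp_rot: [0.019, 1.0, 0.003, -0.003]
wrist_force: [-17.7, 21.6, 24.6]
gripper_width: 0.176
t 18.05 pos [0.5492 0.0993 0.1272] ang -2.18 tilt [-0.0058  0.006  -1.    ] F [-17.7  21.6  24.6] g 0.176
rows [0.13 0.27 0.07] yaw -0.08
[ 4.10583451  2.27168589 -0.26227651]
t 18.2 pos [0.5492 0.0993 0.1272] ang -2.18 tilt [-0.0058  0.006  -1.    ] F [-17.5  22.6  23.7] g 0.176
rows [0.13 0.27 0.07] yaw -0.08
```

View pics/s14.png

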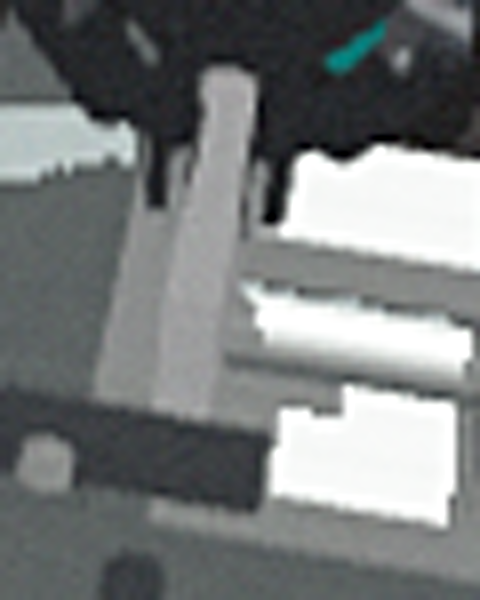

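View pics/d14.png

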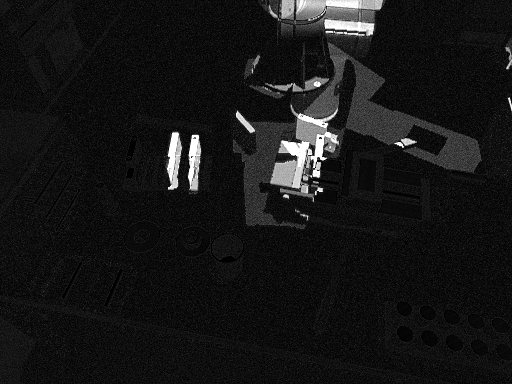

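Run:
```python
from h import *
from cell import readout,robot
print(robot.job_done());need(readout.state(),(.548,.102,.1265),-2.1)
```

```text
the job is handed in; nothing more can be done
None
the job is handed in; nothing more can be done
```

I took the finished plate out of the vise, stood it in rack slot 3 and let go of it. I then moved the blank from slot 2 onto the vise bed and handed the job in at about 18 s, with the arm still pushing the blank. The hand-in gives no verdict.

**Finished plate:** in the wrist and scene pictures it stands upright in slot 3. Its top was centred in the slot when lowered, and the floor took its weight before I opened the gripper.

**Blank:**
- **Push:** the last wrist force reading was (−17.5, +22.6, +23.7) N in world axes, against the stop, the jaw and the bed. An extra 7 N or so of sideways push moved it only 0.1 mm. Its x and z did not move as the force changed. That means rigid contact on all three faces.
- **Alignment:** the tool tilt was about 0.008 rad and its angle −2.18°, against about −2.1° measured for the jaw.

**Other objects:** comparing the first and last scene pictures, I saw no change in the other plate or the bystanders. Parts of the turquoise plates, the brush and the vise lay in the arm's shadow there.

**Disagreements:**
- The final TCP y was about 2 mm nearer the fixed jaw than the camera estimate, which is within the stated calibration. I took the contact forces as decisive.
- The wrist camera put the fin tops about 2.5 mm off the rack model. The rack floor edges agreed with it to within 2 mm, and the insertion ran without resistance.

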